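# Bring a pin replicator over an opened plate incubator and hold it ready

### The arm

A 6-joint arm with a two-finger parallel gripper is mounted at the origin on the work surface. World frame = base frame: x ahead of the robot, y to its left, z up, the work surface at z = 0. Lengths are in m, angles in degrees, forces in N, time in s.
With the tool pointing down it reaches from about 0.4 to 0.825 m from the base axis. Payload 7 kg.
Tool frame: the origin (TCP) lies where the fingers leave the gripper's body, on its centre line; the fingertips stand 66 mm ahead of it and the grasp point (between the pads) lies 47 mm ahead of it (arm.tcp_to_tips is the distance from the TCP to the fingertips, in m); z points along the fingers, y is the line along which they close (so a half turn about z gives the same grasp; the last joint's range is limited). The gripper opens to 88 mm and grips with 3 to 60 N. Pads are 19 mm wide; open, the fingers measure 130 mm over their backs; the gripper's body (78 mm by 193 mm) begins 47 mm behind the grasp point.
Start: joints at [89.502, 20.546, 0.682, 0, -70.136, -16.507], TCP at [0.197, 0.645, 0.292] pointing down, gripper open.
Joint ranges: [-176.03, 176.03], [-82.01, 121.73], [-58.28, 71.71], [-173.87, 95.51], [-174.79, -0.11], [-173.66, 173.66]. Speed limits (degrees/s): [136.94, 136.94, 172.46, 180, 180, 180].

### API

Orientations are given as [roll, pitch, yaw] about the fixed x, y, z axes, in that order (R = Rz(yaw) Ry(pitch) Rx(roll)).
In Python, from plant import status, eyes, arm gives the robot as it stands.
- The arm moves only by the tool play_rows, never from a script. Its argument "steps" is a list that holds one entry, the list of rows, each a list of 7 numbers: the shift along the tool's x, y, z in cm, then the turn, a rotation vector about the tool's x, y, z in degrees, then the opening, from 0 (shut) to 1 (fully open). A call has 1 to 12 rows; each row is the pose to reach, as a shift and turn from the pose commanded when the call began, along the tool's axes at that moment; what a row does not reach only later rows make up. A row lasts 1/12 s, in which the tool goes at most 41.7 mm and 7.16 degrees, less where a joint would pass 70% of its speed; a pose out of reach is approached as far as the arm can. A call with a gripper value outside its range is refused whole. The fingers move at their own pace and stop on an object; the grip force is fixed at half the most. Time passes only in rows, so rows that repeat a pose let the fingers close. It gives the time, the measured TCP pose, the force, the opening and the grip force at its end, in the units of the state.
- status.get_state(): the state, without advancing time (a new reading comes with each control period).
- eyes.grab_frame(name): name is "scene" or "side" or "wrist"; returns a dict with "pixels" (400x640x3 uint8, red, green, blue), "z_map" (400x640 float32, m along the optical axis (not along the pixel's ray), 0 where there is no reading), "K" (3x3 intrinsics, pixels), "R" (3x3) and "t" (3): a world point X has camera coordinates R X + t. Camera axes: x right, y down, z forward; pixel columns grow to the right and rows downward; lengths in m; the calibration is good to about 2 mm. A picture is of the moment at which its call begins.
- arm.finish_job(): hands the job in; it is judged then, once.
The state is a dict: "t": time; "joints": joint angles; "qd": joint speeds; "joint_torque": joint torques, N m; "position": TCP position; "orientation": TCP orientation; "ft_force": force on the tool from outside, world axes, zero at the start; "moment": the same for the moment, N m; "width": finger opening in m; "gripper_force": force on a finger pad.
Only numpy, scipy, OpenCV 4.12 (cv2) and the standard library are available. Lean on these libraries where they do the work, as an engineer would, in place of code of your own. Each camera call takes 0.05 s, during which the arm holds its last target. There are 200 camera calls.

### The job

First swing the incubator's cover gently all the way up and back against its stop and leave it open. Then pick the pin replicator off its stand by its handle, carry it over the rack of tubes, and finish while still holding it level and still, squared up with the 24-well block in the incubator, every pin centred over its well with the pin tips about 10 mm above the block's top. The replicator must not touch the incubator, its cover or the well block at any time, and the tube rack, bottle and tip box must stay where they stand.

Things in the scene. Friction and masses are not known exactly. Their poses are not given: they have to be found in the camera images.
- incubator: White open-topped box, fixed to the bench, 136 (x) x 176 (y) x 62 mm high, walls 8 mm; a white 24-well block stands fixed in its middle on a dark floor. Origin: centre of the underside. Its x axis points from the front (cover handle, display) to the hinge side, z up. It may stand on the robot's left or right.
- cover (a joint): Hinged cover of the incubator: dark steel frame 8 mm thick with a pale translucent window, 140 x 176 mm, 0.35 kg. 0 = closed and level, 1.75 rad = on its stop, leaning 10 degrees back past upright. It starts closed or partly open. Its stiff hinge (about 0.4 N m of friction) keeps it where it is left.
- cover_hinge (a point): Middle of the cover's hinge line, on the incubator's +x side, 67 mm above the bench, midway through the cover's thickness. The hinge line runs along the incubator's y axis.
- cover_handle (a point): Middle of the cover's handle: a round steel bar 10 mm thick and 100 mm long along the incubator's y axis, held 43 mm out from the cover's free edge by two thin rods at its ends. It lies 181 mm from the hinge line, in the plane of the cover: straight towards the incubator's -x when closed, turning upward as the cover opens.
- plate_top (a point): Centre of the top of the well block, 59 mm above the bench. The axes are those of the incubator. 4 wells along x by 6 along y at 18 mm pitch, each 16 mm square and 40 mm deep; the block measures 74 (x) x 110 (y) mm at the top. The incubator's rim is 3 mm higher than the block's top.
- replicator: Hand tool, 0.3 to 0.6 kg: 24 upright steel pins (4 along x by 6 along y at 18 mm pitch, 4 mm thick, 30 mm long) under an aluminium plate 80 (x) x 126 (y) x 12 mm, with a black handle bar above. Origin: middle of the pin field at the level of the pin tips; z up. 91 mm high. It looks the same turned by half a turn.
- replicator_grip (a point): Centre of the replicator's handle bar, 80 mm above the pin tips: a bar 24 mm thick (x), 100 mm long (y), 22 mm high, carried on two posts (at 38 mm either side); its underside is 27 mm above the plate. The tool's weight is centred under it.
- stand: Grey fixed parking stand of the replicator: base 100 (x) x 150 (y) x 6 mm with two upright cheeks 12 mm thick at 57 mm either side along y, 45 mm high, on which the replicator's plate rests by its ends, pins hanging between them with the tips 15 mm above the bench. Origin: centre of the underside; the replicator lies along it. Stands on the other side of the tube rack from the incubator.
- tube_rack: Loose grey rack with capped tubes between stand and incubator, 200 (x) x 72 (y) mm, 122 mm high to the tops of the caps. Origin: centre of the underside, x along its length. Leave alone.
- bottle: Loose amber bottle, 62 mm across, 130 mm high, beyond the rack. Origin: centre of the underside. Leave alone.
- tip_box: Loose white box of pipette tips, 85 (x) x 125 (y) x 68 mm high, beyond the bottle. Origin: centre of the underside. Leave alone.
There are look-alikes about, which are no part of the job. Leave any purple or red look-alike of the replicator alone.

How it is judged (in metres and radians):
On the way, in this order (a step that is already met when the one before it is completed fails the run):
1. the cover is back against its stop while the replicator still rests on its stand (value of joint cover above 1.66 rad and contact force between replicator and stand above 1 N), for 0.2 s.
2. the replicator is carried over the tube rack (height (world z) of replicator above 0.122 m and y of replicator in the frame of tube_rack between -0.05 and 0.05 m and x of replicator in the frame of tube_rack between -0.16 and 0.2 m).
At the end, for the whole second after the job is handed in: The cover is open past 1.66 rad; the replicator is held in the fingers and touches nothing else, its pin tips 3 to 18 mm above the well block's top, centred on it within 5 mm, turned less than 0.07 rad from it (either way round), tilted less than 0.06 rad, and still (value of joint cover above 1.66 rad and horizontal distance between replicator and plate_top below 0.005 m and z of replicator in the frame of plate_top between 0.003 and 0.018 m and angle between the x axis of replicator and the x axis of plate_top, either way round below 0.07 rad and angle between replicator's own z axis and vertical below 0.06 rad and linear speed of replicator below 0.02 m/s and angular speed of replicator below 0.1 rad/s and contact force between replicator and the fingers above 1 N and contact force between replicator and incubator below 0.1 N and contact force between replicator and stand below 0.1 N and contact force between replicator and tube_rack below 0.1 N and contact force between replicator and bottle below 0.1 N and contact force between replicator and tip_box below 0.1 N); the arm keeps its last pose, push and grip.
It fails at once if the replicator touches the incubator, its cover or the well block (contact force between replicator and incubator above 0.5 N).
It fails at once if the cover is thrown against its stop (faster than 1.5 rad/s near it) (value of joint cover above 1.3 rad and velocity of joint cover above 1.5 rad/s).
It fails at once if the tube rack is moved by more than 15 mm or tipped (distance of tube_rack from where it was at the start of the episode above 0.015 m or angle between tube_rack's own z axis and vertical above 0.25 rad).
It fails at once if the bottle is moved by more than 15 mm or tipped (distance of bottle from where it was at the start of the episode above 0.015 m or angle between bottle's own z axis and vertical above 0.25 rad).
It fails at once if the tip box is moved by more than 15 mm or tipped (distance of tip_box from where it was at the start of the episode above 0.015 m or angle between tip_box's own z axis and vertical above 0.25 rad).
It also fails if it takes over 62 s, if anything falls off the work surface, if the arm or the gripper's body presses on something with over 40 N, if the wrist force passes 120 N, or if a joint passes its speed limit or range.

## Working session

There is one attempt and no reset: what is moved stays moved. The work goes in short steps, Python scripts to look and compute and a tool call to move; the robot and the scene stay as the last step left them, time stands still between calls to the robot, and variables do not carry over. Pictures are saved under pics/ and viewed, at most 10 in all, crops included, and the job is handed in when it is done.

Besides the shell and the picture viewer there is one more tool, called by a JSON object that holds its "method" and its "body". play_rows: Moves the arm, as the interface text tells. Its arguments: {"type":"object","properties":{"steps":{"type":"array","items":{"type":"array","items":{"type":"array","items":{"type":"number"}}}}},"required":["steps"]}

```bash
mkdir -p pics; ls
python3 - <<'E'
from plant import status, eyes, arm
import cv2,numpy as np
for n in ["scene","side"]:
    f=eyes.grab_frame(n); cv2.imwrite(f"pics/{n}0.png",f["pixels"][:,:,::-1]); np.savez(f"{n}0.npz",**f)
    print(n,f["K"].tolist(),np.round(f["R"],3).tolist(),np.round(f["t"],3).tolist())
s=status.get_state();print(s)
E
```

```text
pics
scene [[438.3396365913518, 0.0, 329.6644123734933], [0.0, 438.3396365913518, 202.0346969370943], [0.0, 0.0, 1.0]] [[0.455, 0.89, 0.014], [0.766, -0.384, -0.516], [-0.454, 0.245, -0.856]] [-0.23, -0.37, 1.452]
side [[427.74774431486463, 0.0, 314.0928928612087], [0.0, 427.74774431486463, 198.72499462881925], [0.0, 0.0, 1.0]] [[0.905, -0.426, -0.012], [-0.321, -0.663, -0.676], [0.28, 0.616, -0.736]] [-0.451, 0.219, 0.826]
{'t': 0.1, 'joints': array([ 8.95018435e+01,  2.05870605e+01,  6.37178998e-01, -1.78297030e-02,
       -7.01364922e+01, -1.65065320e+01]), 'qd': array([ 0.03486281, -0.11896756,  0.06210451,  0.06564023, -0.02084113,
        0.07636647]), 'joint_torque': array([-3.33670185e-03, -5.84165311e+01,  2.93753082e+01,  7.01569766e+00,
        1.01664191e-02, -5.20884669e-05]), 'position': array([0.19732507, 0.64513819, 0.29130506]), 'orientation': array([ 1.79912423e+02, -8.47208625e-03, -1.70107529e+01]), 'ft_force': array([ 0.76771478,  0.58267955, -0.6487665 ]), 'moment': array([0.00061472, 0.06467824, 0.04141348]), 'gripper_force': 0.0, 'width': 0.08771836564142008}
```

View pics/scene0.png

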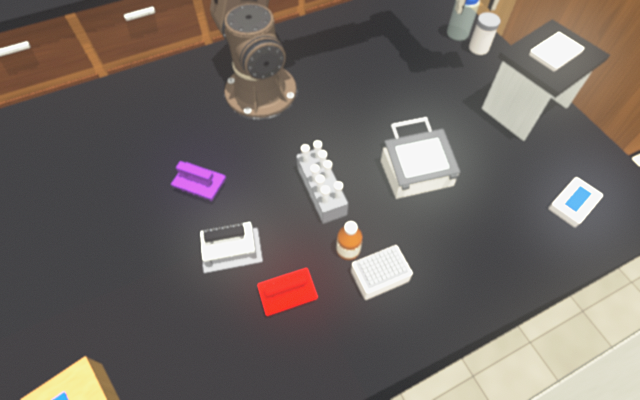

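View pics/side0.png

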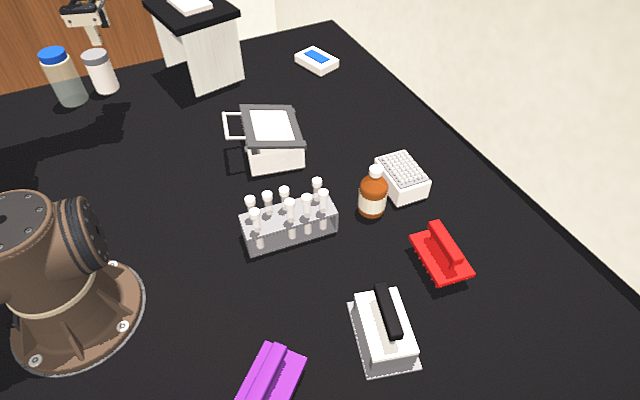

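The scene view shows the incubator at (420,160), with the cover ajar and its handle at (410,127). The rack is at (322,180), the bottle at (349,240) and the tip box at (382,272).

Candidates for the replicator (scene view):
- Silver plate with black handle on the grey stand, at (229,245). This matches the description, so I choose it.
- Purple look-alike at (198,180).
- Red look-alike at (288,291).

```bash
cat > h.py <<'E'
import numpy as np,cv2
from scipy.spatial.transform import Rotation as Ro
def cloud(f):
    z=f["z_map"];v,u=np.mgrid[:z.shape[0],:z.shape[1]];K=f["K"]
    c=np.stack([(u-K[0,2])/K[0,0]*z,(v-K[1,2])/K[1,1]*z,z],-1)
    X=(c-f["t"])@f["R"]; X[z<=0]=np.nan
    return X
def rect(P):
    r=cv2.minAreaRect((P[:,:2]*1000).astype(np.float32)); return [np.round(x,1) for x in r]
E
python3 - <<'E'
from h import *
for n in ["scene","side"]:
    f=dict(np.load(n+"0.npz"));X=cloud(f)
    hsv=cv2.cvtColor(f["pixels"],cv2.COLOR_RGB2HSV)
    g=dict(scene=dict(rep=(195,215,270,275),inc=(375,110,465,200),rack=(290,135,350,225),bot=(333,218,366,262),box=(348,242,415,300)),
           side=dict(rep=(340,275,428,382),inc=(215,95,310,180),rack=(232,170,342,260),bot=(355,160,390,220),box=(370,145,435,210)))[n]
    for k,(a,b,c,d) in g.items():
        P=X[b:d,a:c].reshape(-1,3);C=hsv[b:d,a:c].reshape(-1,3)
        ok=np.isfinite(P[:,0]);P=P[ok];C=C[ok]
        h,e=np.histogram(P[:,2],np.arange(-.01,.2,.01))
        print(n,k,h.tolist())
        if k=="rep":
            m=(P[:,2]>.095)&(P[:,2]<.115);print(" handle",m.sum(),rect(P[m]),np.median(P[m],0).round(4))
            m=(P[:,2]>.05)&(P[:,2]<.064)&(C[:,2]>150);print(" plate",m.sum(),rect(P[m]),np.median(P[m],0).round(4))
        if k=="inc":
            m=(P[:,2]>.015)
            print(" all",m.sum(),rect(P[m]), P[m].min(0).round(3),P[m].max(0).round(3))
        if k=="rack":
            m=(P[:,2]>.03)&(P[:,2]<.2);print(" ",rect(P[m]))
        if k in("bot","box"):
            m=(P[:,2]>.02);print(" ",rect(P[m]))
    b=X[(X[...,2]<.01)&(X[...,2]>-.01)];print(" bench z",np.median(b[:,2]))
f=dict(np.load("scene0.npz"));im=f["pixels"][100:210,370:470,::-1];im2=f["pixels"][210:280,190:270,::-1]
cv2.imwrite("pics/crop1.png",np.hstack([cv2.resize(im,None,fx=4,fy=4),cv2.copyMakeBorder(cv2.resize(im2,None,fx=4,fy=4),0,160,0,0,cv2.BORDER_CONSTANT)]))
E
```

```text
scene rep [1357, 1466, 43, 27, 27, 74, 942, 33, 4, 32, 81, 385, 1, 0, 0, 0, 0, 0, 0, 0]
 handle 424 [array([ 503.3, -290.9]), array([99.3, 26.4]), np.float64(75.2)] [ 0.5051 -0.2918  0.1048]
 plate 953 [array([ 503.3, -291.6]), array([126.5,  82.4]), np.float64(74.9)] [ 0.5182 -0.2929  0.0561]
scene inc [2797, 1315, 157, 145, 142, 135, 177, 273, 1163, 1064, 589, 114, 0, 0, 0, 0, 0, 0, 0, 0]
 all 3878 [array([495.1, 284.7]), array([179.4, 190.5]), np.float64(77.7)] [0.393 0.179 0.015] [0.604 0.383 0.108]
scene rack [2081, 1237, 54, 47, 59, 47, 128, 948, 67, 87, 97, 72, 219, 236, 2, 0, 0, 0, 0, 0]
  [array([ 4.881e+02, -4.000e-01]), array([ 72.9, 290. ]), np.float64(85.6)]
scene bot [437, 255, 32, 37, 37, 44, 60, 46, 59, 132, 107, 69, 15, 78, 38, 0, 0, 0, 0, 0]
  [array([659.2, -22.1]), array([60.5, 94.9]), np.float64(74.5)]
scene box [1063, 648, 97, 95, 104, 118, 1163, 492, 45, 42, 9, 0, 0, 0, 0, 0, 0, 0, 0, 0]
  [array([722.7,  21.4]), array([125.5, 124.9]), np.float64(86.7)]
 bench z -0.0008663484184280839
side rep [1268, 4338, 113, 122, 123, 95, 2293, 60, 0, 22, 115, 837, 2, 0, 0, 
[... 250 characters left out ...]
66, 171, 240, 198, 228, 870, 935, 693, 177, 0, 0, 0, 0, 0, 0, 0, 0]
 all 3771 [array([491.5, 284.2]), array([181.9, 190.4]), np.float64(78.0)] [0.389 0.179 0.015] [0.601 0.38  0.109]
side rack [1186, 4784, 328, 121, 118, 57, 92, 1769, 144, 145, 162, 145, 264, 532, 0, 0, 0, 0, 0, 0]
  [array([441.8,   3. ]), array([ 75.2, 200.6]), np.float64(85.4)]
side bot [178, 530, 83, 81, 97, 116, 196, 127, 95, 159, 149, 103, 35, 66, 74, 0, 0, 0, 0, 0]
  [array([668.1,  10.6]), array([146.1,  61.5]), np.float64(41.7)]
side box [404, 1186, 115, 133, 177, 201, 771, 679, 89, 99, 97, 82, 33, 65, 74, 0, 0, 0, 0, 0]
  [array([699.5,  19.1]), array([171. , 130.2]), np.float64(1.5)]
 bench z 0.0009323038598971524
```

View pics/crop1.png

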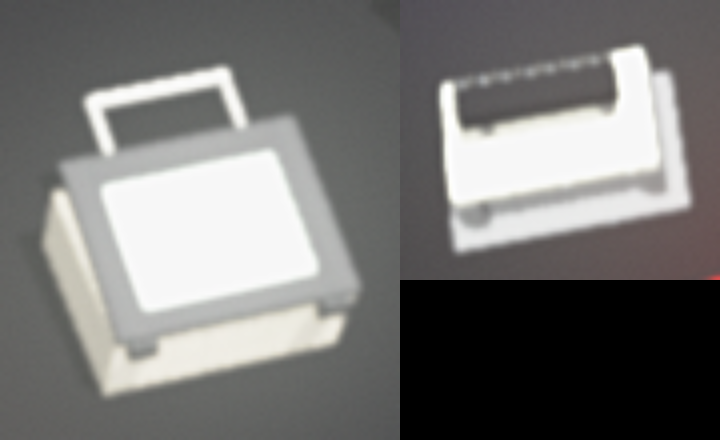

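The left crop shows the incubator: handle bar at the top (front, facing the robot) and hinge knuckles at the bottom (far side), cover slightly open. The right crop confirms the silver plate with the black handle on its grey stand. Next I measure the cover plane and the handle bar.

Run:
```python
from h import *
for n,(a,b,c,d),dz in [("scene",(375,110,465,200),.0009),("side",(215,95,310,180),-.0009)]:
    f=dict(np.load(n+"0.npz"));X=cloud(f);P=X[b:d,a:c].reshape(-1,3);P=P[np.isfinite(P[:,0])];P[:,2]+=dz
    T=P[P[:,2]>.055]; m=np.ones(len(T),bool)
    yaw=np.radians(-12.2)
    for i in range(15):
        A=np.c_[T[m,:2],np.ones(m.sum())];co=np.linalg.lstsq(A,T[m,2],rcond=None)[0]
        r=T[:,2]-np.c_[T[:,:2],np.ones(len(T))]@co; m=abs(r)<(.004 if i>5 else .01)
    g=co[:2];th=np.degrees(np.arctan(np.hypot(*g)));up=np.degrees(np.arctan2(g[1],g[0]))
    print(n,m.sum(),"tilt",th.round(2),"uphill dir",up.round(2))
    L=T[m]; r=rect(L);print(" lid rect",r)
    # in-plane coords
    x=-g/np.hypot(*g); 
    for yawd in (np.degrees(np.arctan2(x[1],x[0])),):
        ya=np.radians(yawd);ex=np.array([np.cos(ya),np.sin(ya)]);ey=np.array([-ex[1],ex[0]])
        s=L[:,:2]@ex;w=L[:,:2]@ey
        smin=s.min();bar=L[s<smin+.012];print(" bar",len(bar),bar.mean(0).round(4),rect(bar), "w",(bar[:,:2]@ey).min().round(4),(bar[:,:2]@ey).max().round(4))
        print(" s range",s.min().round(4),s.max().round(4),"w range",w.min().round(4),w.max().round(4))
        # hinge where mid plane z=.067
        e=L[s>s.max()-.01];print(" far edge z",e[:,2].mean().round(4))
        c=L[(s>smin+.06)];print(" frame rect",rect(c))
    W=P[(P[:,2]>.015)&(P[:,2]<.055)];print(" walls",rect(W))
```

```text
scene 2820 tilt 10.8 uphill dir 167.88
 lid rect [array([495.1, 285.1]), array([178.5, 190.4]), np.float64(77.7)]
 bar 107 [0.4069 0.3033 0.1039] [array([406.8, 302.6]), array([108.9,  10.9]), np.float64(77.1)] w 0.3268 0.4358
 s range 0.3292 0.5197 w range 0.2935 0.4721
 far edge z 0.0694
 frame rect [array([524.7, 278.6]), array([178. , 130.5]), np.float64(77.9)]
 walls [array([545.7, 239.1]), array([222. , 111.5]), np.float64(39.5)]
side 2603 tilt 11.04 uphill dir 167.61
 lid rect [array([491.6, 285. ]), array([180.3, 190.4]), np.float64(78.0)]
 bar 120 [0.4027 0.2992 0.1051] [array([403.6, 302.4]), array([108.6,  11.3]), np.float64(78.2)] w 0.3278 0.4363
 s range 0.3236 0.5148 w range 0.2933 0.4742
 far edge z 0.0702
 frame rect [array([521.1, 279. ]), array([180. , 131.2]), np.float64(77.7)]
 walls [array([508.5, 270.2]), array([160. , 147.6]), np.float64(77.5)]
```

```bash
cat >> h.py <<'E'
def Rd(yaw,tilt=0): return Ro.from_euler('xyz',[180,0,yaw],degrees=True)
def rel(p0,yaw0,p1,yaw1):
    "shift (cm) and turn (deg) of the tool from commanded pose 0 to pose 1"
    a=Rd(yaw0);d=a.inv().apply(np.array(p1)-p0)*100
    return np.r_[d.round(2),(a.inv()*Rd(yaw1)).as_rotvec(degrees=True).round(1)].tolist()
E
python3 -c "
from h import *
print(rel([.1973,.6451,.292],-17,[.405,.3024,.25],-102.2))"
```

```text
[29.88, 26.7, 4.2, 0.0, -0.0, 85.2]
```

{"method": "play_rows", "body": {"steps": [[[2.5,2.2,0.35,0,0,7.1,1],[5,4.45,0.7,0,0,14.2,1],[7.5,6.7,1.05,0,0,21.3,1],[10,8.9,1.4,0,0,28.4,1],[12.5,11.1,1.75,0,0,35.5,1],[15,13.4,2.1,0,0,42.6,1],[17.5,15.6,2.45,0,0,49.7,1],[20,17.8,2.8,0,0,56.8,1],[22.5,20,3.15,0,0,63.9,1],[25,22.3,3.5,0,0,71,1],[27.5,24.5,3.85,0,0,78.1,1],[29.9,26.7,4.2,0,0,85.2,1]]]}}

```text
t: 1.1
position: [0.4057, 0.301, 0.2499]
orientation: [180.0, -0.0, -102.6]
ft_force: [0.1, 0.5, 0.0]
width: 0.0877
gripper_force: 0.0
```

Run:
```python
from h import *
from plant import status,eyes
s=status.get_state();print({k:np.round(s[k],4).tolist() for k in("t","position","orientation","joints","ft_force")})
f=eyes.grab_frame("wrist");np.savez("w1.npz",**f);cv2.imwrite("pics/w1.png",f["pixels"][:,:,::-1])
s=eyes.grab_frame("scene");
cv2.imwrite("pics/w1.png",np.vstack([f["pixels"],s["pixels"][:200,250:]] if 0 else [f["pixels"]])[:,:,::-1])
cv2.imwrite("pics/s1.png",s["pixels"][20:220,280:560,::-1])
```

```text
{'t': 1.1, 'position': [0.4057, 0.301, 0.2499], 'orientation': [179.9917, -0.007, -102.5502], 'joints': [58.8826, 6.4267, -23.9242, -0.0065, -59.6583, -71.4295], 'ft_force': [0.1212, 0.5103, 0.0274]}
```

View pics/w1.png

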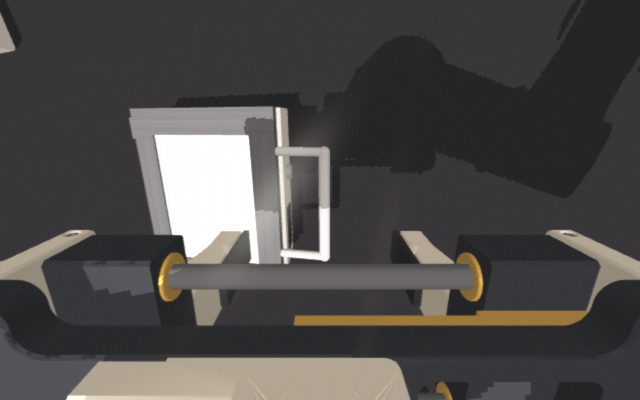

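View pics/s1.png

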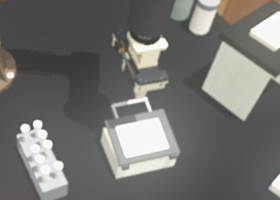

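The wrist view shows the bar at column 325, rows 150–258, lying midway between the fingers at columns 220 and 420. The gripper body is wide along the closing line. I'll check the bar position with the wrist depth.

Run:
```python
from h import *
f=dict(np.load("w1.npz"));X=cloud(f)
P=X[155:248,318:332].reshape(-1,3);P=P[(P[:,2]>.08)&(P[:,2]<.13)]
print(len(P),P.mean(0).round(4),rect(P),P[:,2].max())
L=X[140:215,165:255].reshape(-1,3);L=L[L[:,2]>.06];co=np.linalg.lstsq(np.c_[L[:,:2],np.ones(len(L))],L[:,2],rcond=None)[0]
print(np.degrees(np.arctan(np.hypot(*co[:2]))),np.degrees(np.arctan2(co[1],co[0])))
B=X[148:262,280:332].reshape(-1,3);B=B[(B[:,2]>.08)&(B[:,2]<.13)];print(rect(B))
```

```text
1002 [0.4018 0.2985 0.1049] [array([402.5, 301. ]), array([87.5,  9.5]), np.float64(78.1)] 0.10823734025746294
11.042470929312831 167.82775696194685
[array([423.3, 304.7]), array([115. ,  48.5]), np.float64(77.9)]
```

{"method": "play_rows", "body": {"steps": [[[0,0.1,0,0,0,0,0.3],[0,0.13,0,0,0,0,0.3],[0.05,0.13,1.5,0,0,0,0.3],[0.05,0.13,3,0,0,0,0.3],[0.05,0.13,4.5,0,0,0,0.3],[0.05,0.13,5.2,0,0,0,0.3],[0.05,0.13,5.2,0,0,0,0.3],[0.05,0.13,5.2,0,0,0,0.3]]]}}

```text
t: 1.87
position: [0.4037, 0.3032, 0.1983]
orientation: [-180.0, -0.0, -102.1]
ft_force: [-0.7, -0.6, 0.2]
width: 0.0399
gripper_force: 0.0
```

{"method": "play_rows", "body": {"steps": [[[0,0,0,0,0,0,0.3],[0,0,0,0,0,0,0.3],[0,0,1.5,0,0,0,0.3],[0,0,3,0,0,0,0.3],[0,0,4.5,0,0,0,0.3],[0,0,5.0,0,0,0,0.3],[0,0,5.0,0,0,0,0],[0,0,5.0,0,0,0,0],[0,0,5.0,0,0,0,0],[0,0,5.0,0,0,0,0],[0,0,5.0,0,0,0,0],[0,0,5.0,0,0,0,0]]]}}

```text
t: 2.87
position: [0.4029, 0.3031, 0.1488]
orientation: [179.9, 0.1, -102.2]
ft_force: [-8.6, 4.8, 1.3]
width: 0.009
gripper_force: 30.0
```

Run:
```python
import numpy as np
d=lambda t:np.array([-(17.77-18.1*np.cos(np.radians(t))),-18.1*(np.sin(np.radians(t))-np.sin(np.radians(11)))])
for a,b in [(11,44),(44,77),(77,101)]:
    print([ (d(t)-d(a)).round(2).tolist() for t in np.linspace(a,b,12 if b==101 else 12)[0 if 0 else 1:]])
```

```text
[[-0.21, -0.93], [-0.46, -1.84], [-0.76, -2.74], [-1.11, -3.62], [-1.5, -4.48], [-1.94, -5.32], [-2.42, -6.14], [-2.94, -6.93], [-3.5, -7.69], [-4.11, -8.42], [-4.75, -9.12]]
[[-0.68, -0.66], [-1.39, -1.29], [-2.13, -1.88], [-2.9, -2.43], [-3.7, -2.94], [-4.52, -3.41], [-5.37, -3.83], [-6.24, -4.21], [-7.13, -4.54], [-8.03, -4.83], [-8.95, -5.06]]
[[-0.67, -0.14], [-1.35, -0.26], [-2.04, -0.35], [-2.72, -0.41], [-3.41, -0.45], [-4.1, -0.46], [-4.79, -0.45], [-5.48, -0.41], [-6.16, -0.34], [-6.85, -0.25], [-7.53, -0.13]]
```

{"method": "play_rows", "body": {"steps": [[[0,-0.1,-0.4,0,0,0,0],[0,-0.21,-0.93,0,0,0,0],[0,-0.46,-1.84,0,0,0,0],[0,-0.76,-2.74,0,0,0,0],[0,-1.11,-3.62,0,0,0,0],[0,-1.5,-4.48,0,0,0,0],[0,-1.94,-5.32,0,0,0,0],[0,-2.42,-6.14,0,0,0,0],[0,-2.94,-6.93,0,0,0,0],[0,-3.5,-7.69,0,0,0,0],[0,-4.11,-8.42,0,0,0,0],[0,-4.75,-9.12,0,0,0,0]]]}}

```text
t: 3.87
position: [0.4479, 0.2935, 0.2412]
orientation: [179.8, 0.1, -102.2]
ft_force: [-20.9, 6.7, 13.3]
width: 0.0094
gripper_force: 30.0
```

{"method": "play_rows", "body": {"steps": [[[0,-0.6,-0.68,0,0,0,0],[0,-1.3,-1.31,0,0,0,0],[0,-2.03,-1.9,0,0,0,0],[0,-2.8,-2.45,0,0,0,0],[0,-3.6,-2.96,0,0,0,0],[0,-4.42,-3.43,0,0,0,0],[0,-5.27,-3.85,0,0,0,0],[0,-6.14,-4.23,0,0,0,0],[0,-7.03,-4.55,0,0,0,0],[0,-7.93,-4.83,0,0,0,0],[0,-8.85,-5.06,0,0,0,0],[0,-8.85,-5.06,0,0,0,0]]]}}

```text
t: 4.87
position: [0.5382, 0.2742, 0.2925]
orientation: [-179.9, 0.2, -102.2]
ft_force: [0.4, 1.6, 6.1]
width: 0.009
gripper_force: 30.0
```

{"method": "play_rows", "body": {"steps": [[[0,-0.6,-0.13,0,0,0,0],[0,-1.3,-0.25,0,0,0,0],[0,-2.0,-0.35,0,0,0,0],[0,-2.7,-0.41,0,0,0,0],[0,-3.4,-0.45,0,0,0,0],[0,-4.1,-0.46,0,0,0,0],[0,-4.8,-0.45,0,0,0,0],[0,-5.5,-0.41,0,0,0,0],[0,-6.1,-0.34,0,0,0,0],[0,-6.6,-0.25,0,0,0,0],[0,-7.0,-0.2,0,0,0,0],[0,-7.3,-0.15,0,0,0,0]]]}}

```text
t: 5.87
position: [0.6085, 0.259, 0.2922]
orientation: [-180.0, 0.1, -102.2]
ft_force: [-20.2, 11.1, 17.8]
width: 0.0086
gripper_force: 30.0
```

{"method": "play_rows", "body": {"steps": [[[0,-0.15,0,0,0,0,0],[0,-0.15,0,0,0,0,0],[0,-0.15,0,0,0,0,0],[0,-0.15,0,0,0,0,0.3],[0,-0.15,0,0,0,0,0.3],[0,-0.1,0,0,0,0,0.3],[0,0,0,0,0,0,0.3],[0,0,-1,0,0,0,0.3],[0,0,-2.5,0,0,0,0.3],[0,0,-4,0,0,0,0.3],[0,0,-5.5,0,0,0,0.5],[0,0,-7,0,0,0,0.5]]]}}

```text
t: 6.87
position: [0.6083, 0.2579, 0.3629]
orientation: [-180.0, -0.0, -102.2]
ft_force: [-0.3, -0.1, 0.3]
width: 0.0347
gripper_force: 0.0
```

Run:
```python
from h import *
from plant import status,eyes
for n in ["scene","side","wrist"]:
    f=eyes.grab_frame(n);np.savez(n+"2.npz",**f)
    cv2.imwrite(f"pics/{n}2.png",f["pixels"][:,:,::-1])
a=cv2.imread("pics/side2.png")[60:200,190:370];cv2.imwrite("pics/side2c.png",cv2.resize(a,None,fx=4,fy=4))
```

```text
(no output)
```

View pics/side2c.png

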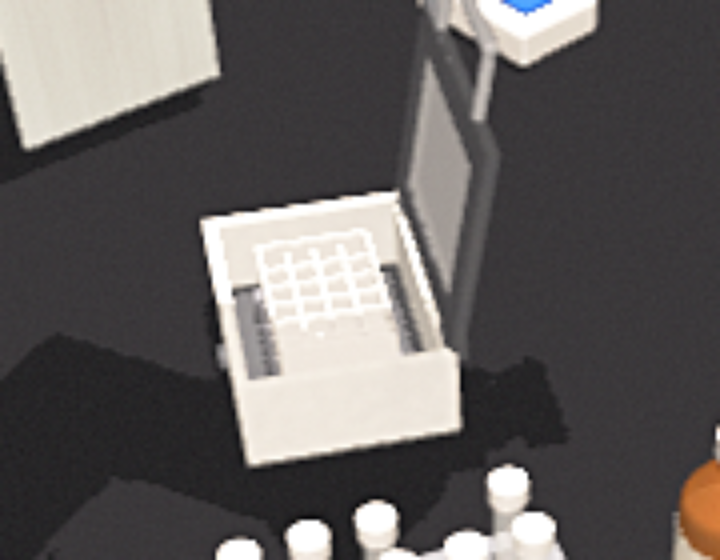

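View pics/scene2.png

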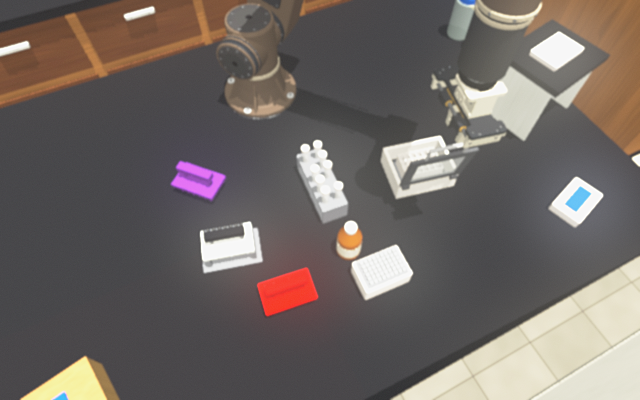

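The side crop shows the cover standing open past upright, with the well block visible at crop (320,280). The scene view shows the cover at (430,165), with the rack, bottle and box undisturbed. Next I measure the cover angle and the incubator pose.

Run:
```python
from h import *
ex=np.array([np.cos(np.radians(-12.1)),np.sin(np.radians(-12.1))]);ey=np.array([-ex[1],ex[0]])
for n in ["scene","side","wrist"]:
    f=dict(np.load(n+"2.npz"));X=cloud(f).reshape(-1,3);C=f["pixels"].reshape(-1,3).astype(int).sum(1)
    ok=np.isfinite(X[:,0])&(X[:,2]<.3);X=X[ok];C=C[ok]
    s=X[:,:2]@ex;w=X[:,:2]@ey
    near=(s>.33)&(s<.62)&(w>.27)&(w<.49)
    m=near&(X[:,2]>.09)&(X[:,2]<.195)&(s>.47)&(s<.58)
    if m.sum()>100:
        A=np.c_[X[m,2],w[m],np.ones(m.sum())];k=np.ones(m.sum(),bool)
        for _ in range(8):
            co=np.linalg.lstsq(A[k],s[m][k],rcond=None)[0];r=s[m]-A@co;k=abs(r)<.005
        print(n,"lid",k.sum(),"lean",np.degrees(np.arctan(co[0])).round(2),"s at z=.067",(co[0]*.067+co[1]*.38+co[2]).round(4),"dyaw",np.degrees(np.arctan(co[1])).round(2))
    for lo,hi,nm in [(.054,.072,"rim")]:
        m=near&(X[:,2]>lo)&(X[:,2]<hi)&(s<.53)&(C>300)
        print(n,nm,m.sum(),rect(X[m]),np.median(X[m,2]).round(4),"s",np.percentile(s[m],[.5,99.5]).round(4),"w",np.percentile(w[m],[.5,99.5]).round(4))
        # block: exclude rim
        for g in (.012,.018):
            c=[np.percentile(s[m],[.5,99.5]),np.percentile(w[m],[.5,99.5])]
            b=m&(s>c[0][0]+g)&(s<c[0][1]-g)&(w>c[1][0]+g)&(w<c[1][1]-g)
            if b.sum()>30: print("  block",b.sum(),rect(X[b]),np.median(X[b,2]).round(4))
```

```text
scene lid 991 lean 10.89 s at z=.067 0.5118 dyaw 0.08
scene rim 613 [array([516.1, 280.2]), array([179.9, 148.6]), np.float64(77.8)] 0.0602 s [0.3727 0.5184] w [0.2931 0.4705]
  block 85 [array([490.8, 279.5]), array([ 58.4, 125.9]), np.float64(6.1)] 0.0572
  block 84 [array([506.5, 281.5]), array([111.6,  65.5]), np.float64(77.6)] 0.0572
side lid 875 lean 9.6 s at z=.067 0.5065 dyaw -0.37
side rim 978 [array([510.3, 282. ]), array([181.6, 135.4]), np.float64(78.2)] 0.0607 s [0.3725 0.5053] w [0.2923 0.4716]
  block 275 [array([507. , 292.3]), array([137.8,  89.2]), np.float64(82.0)] 0.0568
  block 270 [array([510.8, 281.9]), array([117. ,  74.1]), np.float64(78.0)] 0.0568
wrist lid 1336 lean 9.32 s at z=.067 0.5062 dyaw 0.01
wrist rim 2814 [array([508.5, 282.7]), array([174.6, 133.4]), np.float64(78.0)] 0.0614 s [0.3719 0.5043] w [0.2959 0.47  ]
  block 555 [array([510.2, 281.9]), array([109.6,  74.6]), np.float64(78.0)] 0.0582
  block 555 [array([510.2, 281.9]), array([109.6,  74.6]), np.float64(78.0)] 0.0582
```

{"method": "play_rows", "body": {"steps": [[[2,0,0,0,0,0,1],[5,-0.1,0,0,0,0.2,1],[8.5,-0.2,0,0,0,0.4,1],[12.5,-0.3,0,0,0,0.6,1],[16.5,-0.4,0,0,0,0.8,1],[20.5,-0.5,0,0,0,1,1],[24.5,-0.6,0,0,0,1.2,1],[28.5,-0.7,0,0,0,1.4,1],[32.5,-0.8,0,0,0,1.6,1],[36.5,-0.9,0,0,0,1.8,1],[40,-1,0,0,0,2,1],[43,-1,0,0,0,2.2,1]]]}}

```text
t: 8.02
position: [0.5258, -0.1664, 0.361]
orientation: [180.0, -0.0, -104.5]
ft_force: [1.1, -0.5, 0.1]
width: 0.0879
gripper_force: 0.0
```

{"method": "play_rows", "body": {"steps": [[[2.5,0,1,0,0,0.2,1],[5,-0.1,2,0,0,0.4,1],[7.5,-0.1,3,0,0,0.6,1],[10,-0.1,4,0,0,0.6,1],[12,-0.15,4.3,0,0,0.6,1],[12.9,-0.15,4.3,0,0,0.6,1],[12.9,-0.15,4.3,0,0,0.6,1],[12.9,-0.15,4.3,0,0,0.6,1]]]}}

```text
t: 8.68
position: [0.4962, -0.2896, 0.3183]
orientation: [180.0, 0.0, -105.1]
ft_force: [0.9, 0.6, -1.5]
width: 0.0876
gripper_force: 0.0
```

Run:
```python
from h import *
from plant import status,eyes
f=eyes.grab_frame("wrist");np.savez("w3.npz",**f);cv2.imwrite("pics/w3.png",f["pixels"][:,:,::-1])
s=status.get_state();print(s["position"].round(4),s["orientation"].round(2))
X=cloud(f).reshape(-1,3);C=f["pixels"].reshape(-1,3).astype(int).sum(1)
near=np.isfinite(X[:,0])&(np.hypot(X[:,0]-.5,X[:,1]+.291)<.1)
for nm,m in [("handle",near&(X[:,2]>.095)&(X[:,2]<.115)),("plate",near&(X[:,2]>.05)&(X[:,2]<.064)&(C>400))]:
    print(nm,m.sum(),m.sum()>5 and (rect(X[m]),np.median(X[m],0).round(4)))
```

```text
[ 0.4965 -0.2892  0.3185] [-180.      0.   -105.03]
handle 1820 ([array([ 500.2, -290.7]), array([99.4, 23.8]), np.float64(75.2)], array([ 0.4993, -0.2941,  0.1056]))
plate 4084 ([array([ 500.2, -290.7]), array([125. ,  80.1]), np.float64(75.1)], array([ 0.4929, -0.3   ,  0.0568]))
```

View pics/w3.png

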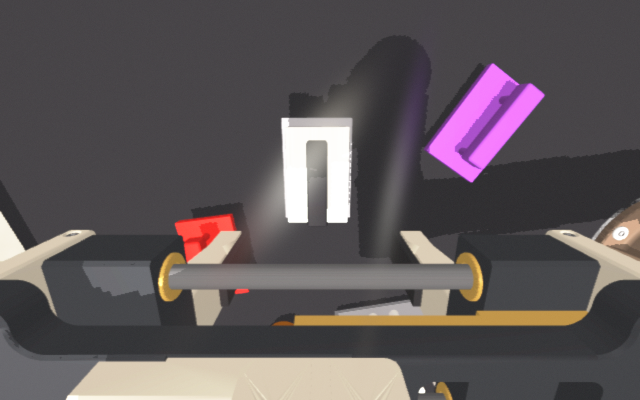

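The wrist view shows the silver replicator at (317,170) between the finger lines, purple at (485,125) and red at (210,245). Both are clear of the descent.

{"method": "play_rows", "body": {"steps": [[[0.05,-0.4,2,0,0,-0.1,1],[0.05,-0.4,4,0,0,-0.1,1],[0.05,-0.4,6,0,0,-0.1,1],[0.05,-0.4,8,0,0,-0.1,1],[0.05,-0.4,9.5,0,0,-0.1,1],[0.05,-0.4,11,0,0,-0.1,1],[0.05,-0.4,12,0,0,-0.1,1],[0.05,-0.4,13,0,0,-0.1,1],[0.05,-0.4,13,0,0,-0.1,1],[0.05,-0.4,13,0,0,-0.1,1],[0.05,-0.4,13,0,0,-0.1,1]]]}}

```text
t: 9.65
position: [0.5007, -0.2909, 0.1893]
orientation: [-179.9, -0.0, -104.9]
ft_force: [0.6, 0.1, 0.9]
width: 0.0875
gripper_force: 0.0
```

Run:
```python
from h import *
from plant import status
s=status.get_state();p=s["position"];y=s["orientation"][2];print(p.round(4),y.round(2),s["orientation"].round(2))
print(rel(p,y,[.5002,-.2907,.149],-104.85))
```

```text
[ 0.5007 -0.2909  0.1893] -104.87 [-1.7993e+02 -1.0000e-02 -1.0487e+02]
[-0.01, 0.06, 4.03, -0.0, 0.0, -0.0]
```

{"method": "play_rows", "body": {"steps": [[[0,0.05,1.2,0,0,0,1],[0,0.05,2.4,0,0,0,1],[0,0.05,3.4,0,0,0,1],[0,0.05,4,0,0,0,1],[0,0.05,4,0,0,0,1],[0,0.05,4,0,0,0,1]]]}}

```text
t: 10.15
position: [0.4998, -0.2909, 0.1486]
orientation: [180.0, -0.0, -104.9]
ft_force: [0.2, 0.1, 0.3]
width: 0.0878
gripper_force: 0.0
```

{"method": "play_rows", "body": {"steps": [[[0,0,0,0,0,0,0.6],[0,0,0,0,0,0,0.4],[0,0,0,0,0,0,0.2],[0,0,0,0,0,0,0],[0,0,0,0,0,0,0],[0,0,0,0,0,0,0],[0,0,0,0,0,0,0],[0,0,0,0,0,0,0],[0,0,0,0,0,0,0],[0,0,0,0,0,0,0],[0,0,0,0,0,0,0],[0,0,0,0,0,0,0]]]}}

```text
t: 11.15
position: [0.4998, -0.2908, 0.1485]
orientation: [-180.0, -0.0, -104.9]
ft_force: [-0.1, -0.2, 0.8]
width: 0.0241
gripper_force: 30.0
```

{"method": "play_rows", "body": {"steps": [[[0,0,-0.3,0,0,0,0],[0,0,-0.8,0,0,0,0],[0,0,-1.8,0,0,0,0],[0,0,-3,0,0,0,0],[0,0,-4.5,0,0,0,0],[0,0,-6.3,0,0,0,0],[0,0,-8.3,0,0,0,0],[0,0,-10.3,0,0,0,0],[0,0,-12.3,0,0,0,0],[0,0,-14.3,0,0,0,0],[0,0,-16,0,0,0,0],[0,0,-17,0,0,0,0]]]}}

```text
t: 12.15
position: [0.4999, -0.291, 0.3216]
orientation: [-179.8, -0.0, -104.9]
ft_force: [1.2, -0.5, -3.4]
width: 0.0241
gripper_force: 30.0
```

Run:
```python
from h import *
from plant import status,eyes
s=status.get_state();print(s["position"].round(4),s["orientation"].round(2),s["ft_force"].round(1),s["moment"].round(2),s["width"])
f=eyes.grab_frame("wrist");cv2.imwrite("pics/w4.png",f["pixels"][:,:,::-1])
X=cloud(f).reshape(-1,3);p=s["position"]
z0=p[2]-.1335
near=np.isfinite(X[:,0])&(np.hypot(X[:,0]-p[0],X[:,1]-p[1])<.1)
m=near&(abs(X[:,2]-z0-.042)<.006);print(m.sum(),rect(X[m]),np.median(X[m],0).round(4))
A=np.c_[X[m,:2],np.ones(m.sum())];print("slope",np.linalg.lstsq(A,X[m,2],rcond=None)[0].round(3))
print(rel(p,s["orientation"][2],[.5105,.2819,.32],-102.0))
f=eyes.grab_frame("scene");X=cloud(f)
```

```text
[ 0.4999 -0.291   0.3216] [-1.7982e+02 -1.0000e-02 -1.0490e+02] [ 1.2 -0.5 -3.4] [ 0.01 -0.16  0.  ] 0.024067264581508804
8038 [array([ 500.1, -290.8]), array([125.8,  80.2]), np.float64(75.0)] [ 0.4871 -0.3287  0.2298]
slope [0.004 0.002 0.229]
[-55.64, 13.7, 0.16, 0.0, 0.0, -2.9]
```

View pics/w4.png

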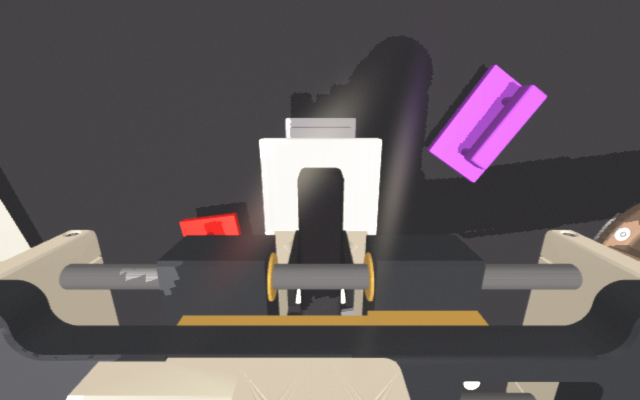

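The replicator hangs level and centred in the fingers: its plate edges in the wrist view are at columns 262–381. Now I carry it over the rack.

{"method": "play_rows", "body": {"steps": [[[-0.8,0.2,0,0,0,0,0],[-2.4,0.6,0,0,0,0,0],[-4.8,1.2,0,0,0,-0.2,0],[-7.6,1.9,0,0,0,-0.4,0],[-10.4,2.6,0,0,0,-0.6,0],[-13.2,3.2,0,0,0,-0.8,0],[-16,3.9,0,0,0,-1,0],[-18.8,4.6,0,0,0,-1.2,0],[-21.6,5.3,0,0,0,-1.4,0],[-24.4,6,0,0,0,-1.6,0],[-27.2,6.7,0,0,0,-1.8,0],[-30,7.4,0,0,0,-2,0]]]}}

```text
t: 13.25
position: [0.5042, 0.0197, 0.317]
orientation: [179.9, -0.1, -102.9]
ft_force: [0.6, 0.4, -3.0]
width: 0.024
gripper_force: 30.0
```

{"method": "play_rows", "body": {"steps": [[[-2.8,0.6,0,0,0,-0.2,0],[-5.6,1.2,0,0,0,-0.4,0],[-8.4,1.8,0,0,0,-0.6,0],[-11.2,2.3,0,0,0,-0.8,0],[-14,2.9,0,0,0,-0.9,0],[-16.8,3.5,0,0,0,-0.9,0],[-19.4,4,0,0,0,-0.9,0],[-21.6,4.5,0,0,0,-0.9,0],[-23.4,4.9,0,0,0,-0.9,0],[-24.4,5.2,0,0,0,-0.9,0],[-24.8,5.3,0,0,0,-0.9,0],[-24.8,5.3,0,0,0,-0.9,0]]]}}

```text
t: 14.25
position: [0.5087, 0.2721, 0.3177]
orientation: [179.9, -0.1, -102.0]
ft_force: [0.4, -0.9, -3.4]
width: 0.0237
gripper_force: 30.0
```

Run:
```python
from h import *
from plant import status,eyes
s=status.get_state();p=s["position"];print(s["t"],p.round(4),s["orientation"].round(2),s["ft_force"].round(1),s["width"])
t=np.array([.5105,.2819,.206])-.0015*np.array([np.cos(np.radians(-12)),np.sin(np.radians(-12)),0])
print(rel(p,s["orientation"][2],t,-102.0))
for n in ("wrist","side"):
    f=eyes.grab_frame(n);cv2.imwrite(f"pics/{n}5.png",f["pixels"][:,:,::-1])
    X=cloud(f).reshape(-1,3);ok=np.isfinite(X[:,0])&(np.hypot(X[:,0]-p[0],X[:,1]-p[1])<.1)
    m=ok&(abs(X[:,2]-(p[2]-.0915))<.006);print(n,"plate",m.sum(),rect(X[m]))
```

```text
14.25 [0.5087 0.2721 0.3177] [ 1.7995e+02 -7.0000e-02 -1.0196e+02] [ 0.4 -0.9 -3.4] 0.02370852719786297
[-1.0, 0.17, 11.17, 0.0, -0.0, 0.0]
wrist plate 8081 [array([534.2, 266.6]), array([125.4, 132.9]), np.float64(78.1)]
side plate 885 [array([508.5, 270.3]), array([129. ,  80.4]), np.float64(77.5)]
```

{"method": "play_rows", "body": {"steps": [[[-0.5,0.1,0,0,0,0,0],[-1,0.15,0,0,0,0,0],[-1,0.15,0.5,0,0,0,0],[-1,0.15,1.5,0,0,0,0],[-1,0.15,3,0,0,0,0],[-1,0.15,4.5,0,0,0,0],[-1,0.15,5.5,0,0,0,0],[-1,0.15,6,0,0,0,0],[-1,0.15,6,0,0,0,0],[-1,0.15,6,0,0,0,0]]]}}

```text
t: 15.18
position: [0.5098, 0.2818, 0.2585]
orientation: [-180.0, -0.0, -102.0]
ft_force: [1.0, 0.5, -2.8]
width: 0.024
gripper_force: 30.0
```

Run:
```python
from h import *
from plant import status,eyes
s=status.get_state();p=s["position"];print(s["t"],p.round(4),s["orientation"].round(2),s["ft_force"].round(1),s["width"])
t=np.array([.5105,.2819,.206])-.0015*np.array([np.cos(np.radians(-12)),np.sin(np.radians(-12)),0])
print(rel(p,s["orientation"][2],t,-102.0))
ex=np.array([np.cos(np.radians(-12)),np.sin(np.radians(-12))])
for n in ("wrist","side"):
    f=eyes.grab_frame(n);cv2.imwrite(f"pics/{n}6.png",f["pixels"][:,:,::-1])
    X=cloud(f).reshape(-1,3);sd=(X[:,:2]-p[:2])@ex
    ok=np.isfinite(X[:,0])&(np.hypot(X[:,0]-p[0],X[:,1]-p[1])<.1)&(sd<.055)
    m=ok&(abs(X[:,2]-(p[2]-.0915))<.006);print(n,"plate",m.sum(),rect(X[m]),np.median(X[m,2]).round(4))
    l=np.isfinite(X[:,0])&(sd>.06)&(sd<.12)&(X[:,2]>.09)&(X[:,2]<.195)&(np.hypot(X[:,0]-p[0],X[:,1]-p[1])<.14)
    if l.sum()>50: c=np.polyfit(X[l,2],sd[l],1);print(" lid",l.sum(),"lean",np.degrees(np.arctan(c[0])).round(2),"face at z .2",np.polyval(c,.2).round(4))
a=cv2.imread("pics/side6.png")[40:200,190:370];cv2.imwrite("pics/side6c.png",cv2.resize(a,None,fx=3.5,fy=3.5))
```

```text
15.1833 [0.5098 0.2818 0.2585] [-1.7999e+02 -2.0000e-02 -1.0200e+02] [ 1.   0.5 -2.8] 0.023955582029097235
[-0.03, 0.09, 5.25, 0.0, 0.0, -0.0]
wrist plate 8058 [array([509.7, 281.8]), array([125.3,  80.2]), np.float64(78.1)] 0.1668
 lid 10996 lean 9.43 face at z .2 0.0889
side plate 816 [array([510. , 280.4]), array([130. ,  80.1]), np.float64(77.9)] 0.1684
 lid 893 lean 9.81 face at z .2 0.0899
```

View pics/side6c.png

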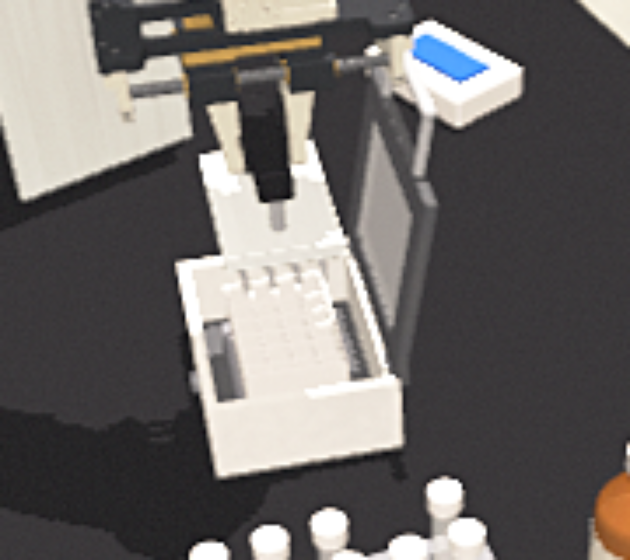

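The side crop shows the replicator at crop (275,200), level above the block, with the cover clear on its right at (390,230). The gripper body passes close to the cover's top, so I descend slowly.

{"method": "play_rows", "body": {"steps": [[[0,0.1,0.2,0,0,0,0],[0,0.1,0.7,0,0,0,0],[0,0.1,1.3,0,0,0,0],[0,0.1,1.9,0,0,0,0],[0,0.1,2.5,0,0,0,0],[0,0.1,3.1,0,0,0,0],[0,0.1,3.6,0,0,0,0],[0,0.1,4,0,0,0,0],[0,0.1,4.3,0,0,0,0],[0,0.1,4.5,0,0,0,0],[0,0.1,4.5,0,0,0,0],[0,0.1,4.5,0,0,0,0]]]}}

```text
t: 16.28
position: [0.5088, 0.2821, 0.2136]
orientation: [-180.0, 0.0, -102.0]
ft_force: [0.1, 0.4, -3.0]
width: 0.0238
gripper_force: 30.0
```

{"method": "play_rows", "body": {"steps": [[[0,0,0.2,0,0,0,0],[0,0,0.4,0,0,0,0],[0,0,0.6,0,0,0,0],[0,0,0.75,0,0,0,0],[0,0,0.75,0,0,0,0],[0,0,0.75,0,0,0,0],[0,0,0.75,0,0,0,0],[0,0,0.75,0,0,0,0],[0,0,0.75,0,0,0,0]]]}}

```text
t: 17.03
position: [0.5087, 0.282, 0.2061]
orientation: [-180.0, 0.0, -102.0]
ft_force: [0.3, -0.4, -3.8]
width: 0.0241
gripper_force: 30.0
```

Run:
```python
from h import *
from plant import status,eyes
s=status.get_state();p=s["position"];print(s["t"],p.round(4),s["orientation"].round(2),s["ft_force"].round(1),s["width"])
ex=np.array([np.cos(np.radians(-12)),np.sin(np.radians(-12))])
for n in ("wrist","side"):
    f=eyes.grab_frame(n);X=cloud(f).reshape(-1,3);sd=(X[:,:2]-p[:2])@ex
    r=np.isfinite(X[:,0])&(np.hypot(X[:,0]-p[0],X[:,1]-p[1])<.14)
    m=r&(sd<.055)&(abs(X[:,2]-(p[2]-.0915))<.006)&(np.hypot(X[:,0]-p[0],X[:,1]-p[1])<.1);print(n,"plate",m.sum(),rect(X[m]),np.median(X[m,2]).round(4))
    b=r&(X[:,2]>.054)&(X[:,2]<.072);print(" rim",b.sum(),rect(X[b]))
    l=r&(sd>.06)&(sd<.12)&(X[:,2]>.09)&(X[:,2]<.195)
    if l.sum()>50: c=np.polyfit(X[l,2],sd[l],1);print(" lid lean",np.degrees(np.arctan(c[0])).round(2))
```

```text
17.0333 [0.5087 0.282  0.2061] [-1.7999e+02  1.0000e-02 -1.0200e+02] [ 0.3 -0.4 -3.8] 0.024084623073464467
wrist plate 8053 [array([508.8, 282.1]), array([125.3,  80.5]), np.float64(77.9)] 0.1143
 rim 4470 [array([503.2, 254.9]), array([119.3, 133.9]), np.float64(77.8)]
 lid lean 9.41
side plate 758 [array([508.5, 280.6]), array([128.5,  80. ]), np.float64(78.0)] 0.1154
 rim 739 [array([513.5, 279.4]), array([180.8, 142.4]), np.float64(78.1)]
 lid lean 10.01
```

```bash
python3 -c "
from plant import arm
print(arm.finish_job())"
```

```text
the job is handed in; nothing more can be done
None
```

I handed the job in at about 17 s, but the interface returned no verdict. The cover is open on its stop, leaning back about 10°. The replicator is held level over the 24-well block, about 2 mm off centre, with its pin tips about 14 mm above the block's top instead of 10 mm. I stayed that high so the gripper body would clear the open cover; both figures are within the judged limits.

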